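Reload the sprung feed track of the bolt-marking jig

TASK

Push the sprung follower of the feed track back by its yellow lug until the catch holds it, then put the brass test pin and the grey marker tube into the track, lying flat across it, the pin nearest the end stop and the tube behind it. Then press the red pad to trip the catch, so that the follower closes by itself and holds the pin against the stop with the tube up against it. Leave the rubber seal block, the washer, the loose nut and the standing bolt where they are.

Things in the scene. Friction and masses are not known exactly. Their poses are not given: they have to be found in the camera images.
- track: Feed track fixed on the bench: grey base 335 x 104 x 6 mm. Origin on the bench surface; x along the track towards the end stop, y across, z up. Channel from x = -55 mm to the stop: floor at z = 6 mm, walls' inner faces at y = +-37 mm, 32 mm high, flared lips to y = +-48, z = 42 mm. The catch sits on the centre line behind the channel.
- stop (a point): Foot of the dark end stop's face at track x = 120 mm, on the channel floor, centre line (stop 10 mm thick, top 34 mm above the bench). Axes as the track's; the channel lies to -x.
- follower (a joint): Travel in m of the blue follower block (fills the channel, top 32 mm): 0 = forward, grows as pushed to track -x, limit 0.135. Its face is 10 mm + this from the stop. Spring 3 N at 0, 6.6 N at 0.12; damped, 20 N per m/s. The catch rides up from 0.09 on (1 to 3 N extra) and clicks in at about 0.119: push to 0.126; let go it rests at 0.118 to 0.120. Closed on pin and tube: 0.028.
- lug (a point): Centre line of the front (stop-side) face of the follower's yellow lug, 66 mm above the bench and 14 mm behind the follower's face (track x = 96 mm when forward). The lug is a plate 8 mm thick along the track, 30 mm wide across, from 30 to 74 mm above the bench. Axes as the track's.
- catch (a joint): Angle of the catch in rad, 0 = at rest (down, sprung), growing as the red pad is pressed down, limit 0.32. With the follower held, it lets go at about 0.16 to 0.20; it springs back when let go.
- pad (a point): Centre of the top of the catch's red pad, 26 mm along the track by 34 mm across, 54 mm above the bench at rest, track x = -172 mm. Pressing it straight down 8 to 11 mm (about 5 to 9 N) trips the catch; it stops at about 14 mm. The pivot is 47 mm from it towards the stop.
- pin: Brass test pin, 18 mm thick and 64 mm long, round with an 18 mm square collar at each end so that it does not roll. Origin at its centre, x along its length. Lies on the bench at first. About 0.13 kg.
- tube: Grey plastic torque marker tube, 20 mm thick and 64 mm long, closed, round with a 20 mm square dark grey collar at each end. Origin at its centre, x along its length. Lies on the bench at first. About 35 g.
- seal: Torn black rubber seal block, about 56 x 34 x 22 mm, lying on the bench close to one end of the pin. Origin at the centre of its underside. Leave alone.
- washer: Galvanized washer, 44 mm across, 25 mm hole, 4 mm thick, flat on the bench close to one end of the tube. Origin at the centre of its underside. Leave alone.
- nut: Steel hex nut, 41 mm across corners, 19 mm high, lying flat on the bench close beside the tube: only about 28 to 40 mm of bench is free between tube and nut, so a wide-open gripper may strike it. Origin at the centre of its underside. Leave alone.
- bolt: Hex bolt standing on its head close beside the track on the robot's side, 82 mm tall, head 39 mm across. Origin at the centre of its underside. Leave alone.
Not all that is in view belongs to the job. What is shaped like the tube but blue, orange or purple is not meant.

How it is judged:
On the way, in this order (a step that is already met when the one before it is completed fails the run):
1. the follower is back and held by the catch, with the robot off the track and the track still empty (value of joint follower between 0.115 and 0.1225 m and contact force between the fingers and track below 0.3 N and value of joint catch below 0.08 rad and not (y of pin in the frame of track between -0.04 and 0.04 m) and not (y of tube in the frame of track between -0.04 and 0.04 m)), for 0.2 s.
2. with the follower still held back, pin and tube lie flat across the channel, both let go (value of joint follower above 0.115 m and contact force between the fingers and track below 0.3 N and angle between the x axis of each of pin, tube and the y axis of track, either way round below 0.35 rad and z of pin in the frame of track between 0.011 and 0.019 m and z of tube in the frame of track between 0.012 and 0.02 m and y of pin in the frame of track between -0.012 and 0.012 m and y of tube in the frame of track between -0.012 and 0.012 m and x of tube in the frame of track between -0.012 and 0.104 m and distance between pin and tube above 0.014 m and x of pin in the frame of track between 0.01 and 0.12 m and contact force between the fingers and pin below 0.2 N and contact force between the fingers and tube below 0.2 N), for 0.2 s.
At the end, for the whole second after the job is handed in: Pin flat across the channel floor against the end stop, tube flat behind it against the pin (each within about 5 mm and 7 degrees), follower closed on them (0.022 to 0.034 m), catch at rest, pieces still; seal block, washer, nut and bolt within 20 mm of their starts (value of joint follower between 0.022 and 0.034 m and value of joint catch below 0.05 rad and x of pin in the frame of track between 0.106 and 0.116 m and x of tube in the frame of track between 0.086 and 0.098 m and y of pin in the frame of track between -0.01 and 0.01 m and y of tube in the frame of track between -0.01 and 0.01 m and z of pin in the frame of track between 0.011 and 0.019 m and z of tube in the frame of track between 0.012 and 0.02 m and angle between the x axis of each of pin, tube and the y axis of track, either way round below 0.12 rad and linear speed of each of pin, tube below 0.02 m/s and distance of each of seal, washer, bolt, nut from where it was at the start of the episode below 0.02 m); the robot touches nothing.
It fails at once if the rubber seal block is pushed more than 20 mm or knocked over (distance of seal from where it was at the start of the episode above 0.02 m or angle between seal's own z axis and vertical above 0.4 rad).
It fails at once if the washer is pushed more than 20 mm or knocked over (distance of washer from where it was at the start of the episode above 0.02 m or angle between washer's own z axis and vertical above 0.4 rad).
It fails at once if the loose nut is pushed more than 20 mm or knocked over (distance of nut from where it was at the start of the episode above 0.02 m or angle between nut's own z axis and vertical above 0.4 rad).
It fails at once if the standing bolt is pushed more than 20 mm or knocked over (distance of bolt from where it was at the start of the episode above 0.02 m or angle between bolt's own z axis and vertical above 0.4 rad).
It also fails if it takes over 64 s, if anything falls off the work surface, if the arm or the gripper's body presses on something with over 40 N, if the wrist force passes 120 N, or if a joint passes its speed limit or range.

ROBOT

A 7-joint arm with a two-finger parallel gripper is mounted at the origin on the work surface. World frame = base frame: x ahead of the robot, y to its left, z up, the work surface at z = 0. Lengths are in m, angles in rad, forces in N, time in s.
With the tool pointing down it reaches from about 0.35 to 0.9 m from the base axis. Payload 19.9 kg.
Tool frame: the origin (TCP) lies between the finger pads; the fingertips stand 19 mm ahead of it and the grasp point (between the pads) is the TCP (arm.finger_overhang is the distance from the TCP to the fingertips, in m); z points along the fingers, y is the line along which they close (so a half turn about z gives the same grasp; the last joint's range is limited). The gripper opens to 85 mm and grips with 20 to 120 N. Pads are 22 mm wide; open, the fingers measure 114 mm over their backs; the gripper's body (76 mm by 85 mm) begins 54 mm behind the grasp point. The pads swing forward as they close: fully open they stand 13 mm farther back than shut.
Start: joints at [1.282, 0.417, -0.01, 1.614, 0.005, 1.111, -0.053], TCP at [0.153, -0.606, 0.25] pointing down, gripper open.
Joint ranges: [-2.81, 2.81], [-0.39, 2.02], [-1.27, 1.25], [0.06, 2.57], [-1.19, 4.33], [0.19, 2], [-2.82, 2.82]. Speed limits (rad/s): [1.89, 1.89, 2.39, 2.39, 3.01, 3.01, 3.01].

INTERFACE

Orientations are given as a unit quaternion [x, y, z, w].
In Python, from rig import telemetry, viewer, arm, models gives the robot as it stands.
- The arm moves only by the tool drive_tool, never from a script. Its argument "rows" is a list of rows, each an object of numbers: "x", "y", "z": the shift along the tool's x, y, z in mm; "wx", "wy", "wz": the turn, a rotation vector about the tool's x, y, z in rad; "jaw": the closure, from -1 (fully open) to 1 (shut). In form: [{"x": .., "y": .., "z": .., "wx": .., "wy": .., "wz": .., "jaw": ..}, ...]. A call has 1 to 10 rows; each row shifts and turns the commanded pose from where the row before left it, along the tool's axes as they then stand; what a row does not reach is not made up. A row lasts 1/10 s, in which the tool goes at most 50 mm and 8.59 degrees, less where a joint would pass 70% of its speed; a pose out of reach is approached as far as the arm can. A call is refused whole if a number of a shift passes 50 or a number of a turn 0.15, either way. A call with a gripper value outside its range is refused whole. The fingers move at their own pace and stop on an object; "newtons" is the grip in N (left out, the last holds). Time passes only in rows, so rows that do not move let the fingers close. It gives the time, the measured TCP pose, the force, the opening and the grip force at its end, in the units of the state.
- telemetry.sense(): the state, without advancing time (a new reading comes with each control period).
- viewer.capture(name): name is "scene" or "side" or "wrist"; returns the picture (420x560x3 uint8, red, green, blue); there is no depth.
- viewer.camera_params(name): a dict with "intrinsics" (3x3 intrinsics, pixels), "R" (3x3) and "t" (3): a world point X has camera coordinates R X + t; the wrist camera has in their place "mount" (4x4, takes a point from camera to tool coordinates, whose origin is the TCP and whose axes are the flange's). Camera axes: x right, y down, z forward; pixel columns grow to the right and rows downward; lengths in m; the calibration is good to about 2 mm. A picture is of the moment at which its call begins: read the wrist's pose just before it. camera_params takes no time and is no camera call.
- arm.hand_in(): hands the job in; it is judged then, once.
Trained networks look in the newest picture that a camera, given by its name, has taken for a name from the list of things; names that differ only in an ending like _2 or _b are one class to them, and where a whole thing is asked for, a point or a joint stands for the part that bears it (a point fixed in the world has none). Each returns a list of dicts, best first, with "score" (0 to 1); they miss things now and then, are a little off and sometimes report something else, mostly with a low value. They report only what shows in the picture. A call takes as long as a camera call. They do not tell look-alikes from the thing itself.
- models.look_for(camera, label): "box" ([left, top, right, bottom] as shares, 0 to 1, of the picture: columns of its width, rows of its height, round what is visible of it).
The state is a dict: "clock": time; "joint_pos": joint angles; "joint_velocities": joint speeds; "joint_torque": joint torques, N m; "tcp_pos": TCP position; "tcp_rot": TCP orientation; "force": force on the tool from outside, world axes, zero at the start; "ft_torque": the same for the moment, N m; "grip_width": opening from 0.0 (shut) to 1.0 (fully open); "gripper_force": force on a finger pad.
Only numpy, scipy, OpenCV 4.12 (cv2) and the standard library are available. Lean on these libraries where they do the work, as an engineer would, in place of code of your own. Each camera call takes 0.05 s, during which the arm holds its last target. There are 200 camera calls.

## Working session

There is one attempt and no reset: what is moved stays moved. The work goes in short steps, Python scripts to look and compute and a tool call to move; the robot and the scene stay as the last step left them, time stands still between calls to the robot, and variables do not carry over. Pictures are saved under pics/ and viewed, at most 10 in all, crops included, and the job is handed in when it is done.

Besides the shell and the picture viewer there is one more tool, called after "Call:" by a JSON object that holds its "op" and its "data", one argument or row to a line. drive_tool: Moves the arm, as the interface text tells. Its arguments: {"type":"object","properties":{"rows":{"type":"array","items":{"type":"object","properties":{"x":{"type":"number"},"y":{"type":"number"},"z":{"type":"number"},"wx":{"type":"number"},"wy":{"type":"number"},"wz":{"type":"number"},"jaw":{"type":"number"}}}},"newtons":{"type":"number"}},"required":["rows"]}

```bash
mkdir -p pics; ls; python3 - <<'E'
from rig import telemetry, viewer, arm, models
import cv2,numpy as np
s=telemetry.sense();print(s)
for c in ["scene","side"]:
    im=viewer.capture(c);cv2.imwrite(f"pics/{c}0.png",cv2.cvtColor(im,cv2.COLOR_RGB2BGR))
    p=viewer.camera_params(c);print(c,p)
    for l in ["track","lug","pad","pin","tube","seal","washer","nut","bolt"]:
        print(l,[(round(d["score"],2),(np.array(d["box"])*[560,420,560,420]).round(0).tolist()) for d in models.look_for(c,l)][:4])
print(viewer.camera_params("wrist"))
E
```

```text
pics
{'clock': 0.0, 'joint_pos': array([ 1.28153386,  0.41795913, -0.01031511,  1.61416836,  0.00472178,
        1.11072559, -0.05298552]), 'joint_velocities': array([ 0.00207614, -0.00135054, -0.00194251,  0.00157991, -0.00143878,
       -0.00040806, -0.00026751]), 'joint_torque': array([ 4.15906584e-05, -8.64461732e+01,  6.79221042e-01, -4.34917438e+01,
        1.91285979e-02,  7.21931268e-03, -1.50459971e-05]), 'tcp_pos': array([ 0.15318386, -0.60559755,  0.24967192]), 'tcp_rot': array([ 9.92333653e-01,  1.23586157e-01, -1.29161661e-04, -6.04880465e-04]), 'force': array([-0.34577489,  0.6727567 ,  0.6093502 ]), 'ft_torque': array([-0.02519651,  0.03603036,  0.05024172]), 'gripper_force': 0.0, 'grip_width': 0.9995891525481835}
scene {'intrinsics': array([[518.83025031,   0.        , 279.14162917],
       [  0.        , 518.83025031, 218.67386837],
       [  0.        ,   0.        ,   1.        ]]), 'R': array([[ 0.56340404,  0.82593501, -0.02018034],
       [ 0.48957909, -0.35343811, -0.79711594],
       [-0.66549846,  0.43921847, -0.60348897]]), 't': array([-0.32613237, -0.209462
[... 1344 characters left out ...]
])]
seal [(0.75, [345.0, 180.0, 360.0, 195.0])]
washer [(0.73, [312.0, 294.0, 333.0, 313.0])]
nut [(0.58, [314.0, 252.0, 330.0, 271.0])]
bolt [(0.5, [240.0, 162.0, 255.0, 185.0])]
{'intrinsics': array([[354.62211314,   0.        , 288.82913206],
       [  0.        , 354.62211314, 218.15348634],
       [  0.        ,   0.        ,   1.        ]]), 'mount': array([[ 8.43719490e-04, -9.47258028e-01, -3.20470772e-01,
         8.16288914e-02],
       [ 9.99998794e-01,  1.21696290e-03, -9.64391850e-04,
         4.86012689e-04],
       [ 1.30352896e-03, -3.20469572e-01,  9.47257913e-01,
        -1.22771921e-01],
       [ 0.00000000e+00,  0.00000000e+00,  0.00000000e+00,
         1.00000000e+00]])}
```

```bash
python3 - <<'E'
import cv2
a=cv2.imread("pics/scene0.png")[140:320,160:400];cv2.imwrite("pics/s1.png",cv2.resize(a,(800,600),interpolation=cv2.INTER_CUBIC))
a=cv2.imread("pics/side0.png")[150:380,150:420];cv2.imwrite("pics/d1.png",cv2.resize(a,(702,598),interpolation=cv2.INTER_CUBIC))
E
```

```text
(no output)
```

View pics/s1.png

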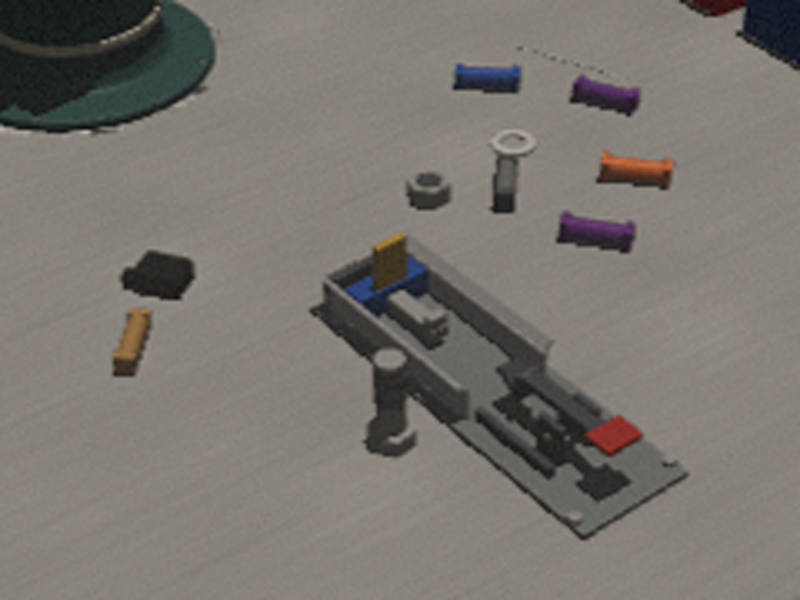

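View pics/d1.png

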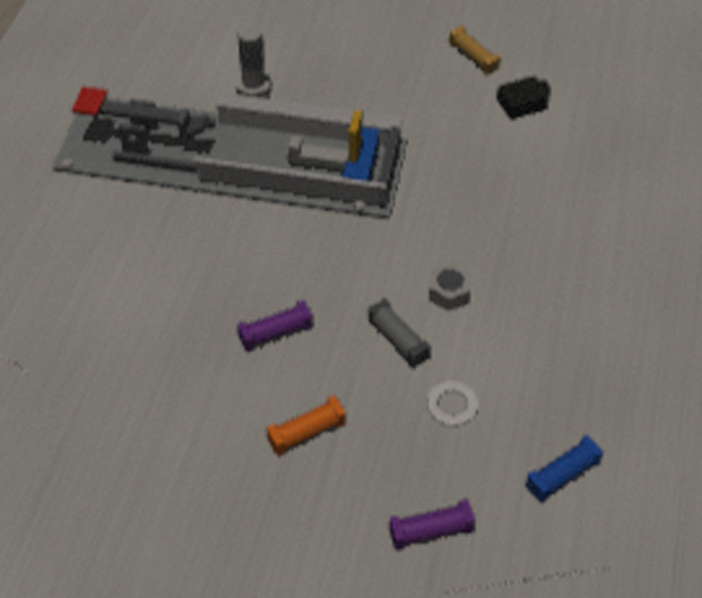

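```bash
cat > h.py <<'E'
import numpy as np, cv2
from rig import telemetry, viewer, arm, models
from scipy.optimize import least_squares
from scipy.spatial.transform import Rotation as Rn
C={c:viewer.camera_params(c) for c in ["scene","side"]}
def proj(c,X):
    p=C[c];v=p["intrinsics"]@(p["R"]@X+p["t"]);return v[:2]/v[2]
def ray_z(c,uv,z):
    p=C[c];d=p["R"].T@np.linalg.solve(p["intrinsics"],[*uv,1]);o=-p["R"].T@p["t"];return o+d*(z-o[2])/d[2]
def wpose():
    s=telemetry.sense();return s,np.array(s["tcp_pos"]),Rn.from_quat(s["tcp_rot"]).as_matrix()
def wray(uv,z,p,R):
    w=viewer.camera_params("wrist");M=w["mount"]
    d=R@M[:3,:3]@np.linalg.solve(w["intrinsics"],[*uv,1]);o=p+R@M[:3,3];return o+d*(z-o[2])/d[2]
E
python3 - <<'E'
from h import *
S=lambda u,v:(160+u/3.3333,140+v/3.3333); D=lambda u,v:(150+u/2.6,150+v/2.6)
P={"pinA":(S(139,316),D(490,65),.009),"pinB":(S(126,362),D(458,36),.009),"tubeA":(S(508,160),D(421,355),.01),"tubeB":(S(504,200),D(379,312),.01),
"nut":(S(429,190),D(450,288),.012),"washer":(S(514,143),D(453,404),.002),"bolt":(S(390,441),D(254,88),.006),"seal":(S(160,275),D(525,97),.011)}
for k,(a,b,z) in P.items(): print(k,ray_z("scene",a,z).round(3)[:2],ray_z("side",b,z).round(3)[:2])
F=[((92,0,74),S(391,240),D(357,113)),((-172,0,54),S(613,435),D(90,100)),((-55,45,41),S(466,393),D(218,108)),((-55,-45,41),S(549,346),D(200,160))]
def f(q):
    c,s=np.cos(q[2]),np.sin(q[2]);r=[]
    for X,a,b in F:
        X=np.array(X)/1e3;W=np.array([q[0]+c*X[0]-s*X[1],q[1]+s*X[0]+c*X[1],X[2]]);r+=[*(proj("scene",W)-a),*(proj("side",W)-b)]
    return r
o=min((least_squares(f,[.3,-.5,y]) for y in np.arange(0,6,1.)),key=lambda o:o.cost);print(o.x,np.round(o.fun,1))
E
```

```text
pinA [ 0.424 -0.151] [ 0.424 -0.152]
pinB [ 0.47  -0.187] [ 0.466 -0.189]
tubeA [0.42  0.233] [0.419 0.226]
tubeB [0.469 0.191] [0.464 0.19 ]
nut [0.419 0.144] [0.409 0.15 ]
washer [0.391 0.262] [0.384 0.262]
bolt [ 0.665 -0.065] [ 0.656 -0.06 ]
seal [ 0.387 -0.112] [ 0.381 -0.111]
[ 0.61941046  0.03193161 -3.06658093] [-1.8 -0.4 -0.9  2.5  0.4 -2.  -1.   0.4 -1.6 -2.1 -0.7 -5.6  0.  -2.8
 -2.5 -0.7]
```

Call:
{"op": "drive_tool", "data": {
  "rows": [
    {"x": 37,"y": -33,"z": -5,"jaw": -1},
    {"x": 37,"y": -33,"z": -5,"jaw": -1},
    {"x": 37,"y": -33,"z": -5,"jaw": -1},
    {"x": 37,"y": -33,"z": -5,"jaw": -1},
    {"x": 37,"y": -33,"z": -5,"jaw": -1},
    {"x": 37,"y": -33,"z": -5,"jaw": -1},
    {"x": 37,"y": -33,"z": -5,"jaw": -1},
    {"x": 37,"y": -33,"z": -5,"jaw": -1},
    {"x": 37,"y": -33,"z": -5,"jaw": -1},
    {"x": 37,"y": -33,"z": -5,"jaw": -1}
  ]
}}

```text
invalid input at $.rows[0]: expected keys x, y, z, wx, wy, wz, jaw
```

Call:
{"op": "drive_tool", "data": {
  "rows": [
    {"x": 37,"y": -35,"z": -5,"jaw": -1},
    {"x": 37,"y": -35,"z": -5,"jaw": -1},
    {"x": 37,"y": -35,"z": -5,"jaw": -1},
    {"x": 37,"y": -35,"z": -5,"jaw": -1},
    {"x": 37,"y": -35,"z": -5,"jaw": -1},
    {"wz": 0.09,"jaw": 1},
    {"wz": 0.083,"jaw": 1},
    {"jaw": 1}
  ]
}}

```text
invalid input at $.rows[0]: expected keys x, y, z, wx, wy, wz, jaw
```

```bash
python3 - <<'E'
from h import *
s,p,R=wpose();im=viewer.capture("wrist");cv2.imwrite("pics/w0.png",cv2.resize(cv2.cvtColor(im,cv2.COLOR_RGB2BGR),(800,600),interpolation=cv2.INTER_CUBIC))
print(s["clock"],p,R[:,0],s["joint_pos"]); np.savez("w0.npz",p=p,R=R)
E
```

```text
1.0 [ 0.15329185 -0.60589677  0.25026941] [ 9.69445967e-01  2.45304932e-01 -8.33226695e-05] [ 1.28146243  0.41739454 -0.01027369  1.61358628  0.00473688  1.11071068
 -0.05299502]
```

View pics/w0.png

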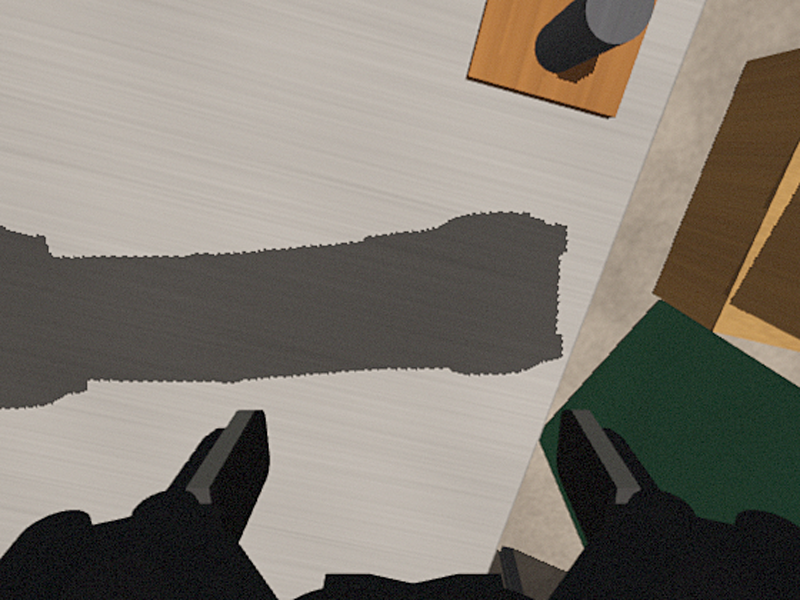

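The moves were refused because every key has to be given; the picture shows only empty bench and the fingers. I'll send them again in full.

Call:
{"op": "drive_tool", "data": {
  "rows": [
    {"x": 37,"y": -33,"z": -5,"wx": 0,"wy": 0,"wz": 0,"jaw": -1},
    {"x": 37,"y": -33,"z": -5,"wx": 0,"wy": 0,"wz": 0,"jaw": -1},
    {"x": 37,"y": -33,"z": -5,"wx": 0,"wy": 0,"wz": 0,"jaw": -1},
    {"x": 37,"y": -33,"z": -5,"wx": 0,"wy": 0,"wz": 0,"jaw": -1},
    {"x": 37,"y": -33,"z": -5,"wx": 0,"wy": 0,"wz": 0,"jaw": -1},
    {"x": 37,"y": -33,"z": -5,"wx": 0,"wy": 0,"wz": 0,"jaw": -1},
    {"x": 37,"y": -33,"z": -5,"wx": 0,"wy": 0,"wz": 0,"jaw": -1},
    {"x": 37,"y": -33,"z": -5,"wx": 0,"wy": 0,"wz": 0,"jaw": -1},
    {"x": 37,"y": -33,"z": -5,"wx": 0,"wy": 0,"wz": 0,"jaw": -1},
    {"x": 37,"y": -33,"z": -5,"wx": 0,"wy": 0,"wz": 0,"jaw": -1}
  ]
}}

```text
clock: 2.05
tcp_pos: [0.4318, -0.1934, 0.3009]
tcp_rot: [0.992, 0.124, 0.0, 0.0]
force: [0.7, -1.4, 0.6]
grip_width: 0.996
gripper_force: 0.0
```

Call:
{"op": "drive_tool", "data": {
  "rows": [
    {"x": 37,"y": -35,"z": -5,"wx": 0,"wy": 0,"wz": 0,"jaw": -1},
    {"x": 37,"y": -35,"z": -5,"wx": 0,"wy": 0,"wz": 0,"jaw": -1},
    {"x": 37,"y": -35,"z": -5,"wx": 0,"wy": 0,"wz": 0,"jaw": -1},
    {"x": 37,"y": -35,"z": -5,"wx": 0,"wy": 0,"wz": 0,"jaw": -1},
    {"x": 37,"y": -35,"z": -5,"wx": 0,"wy": 0,"wz": 0,"jaw": -1},
    {"x": 0,"y": 0,"z": 0,"wx": 0,"wy": 0,"wz": 0.09,"jaw": 1},
    {"x": 0,"y": 0,"z": 0,"wx": 0,"wy": 0,"wz": 0.083,"jaw": 1},
    {"x": 0,"y": 0,"z": 0,"wx": 0,"wy": 0,"wz": 0,"jaw": 1},
    {"x": 0,"y": 0,"z": 0,"wx": 0,"wy": 0,"wz": 0,"jaw": 1}
  ]
}}

```text
clock: 2.95
tcp_pos: [0.5643, 0.0147, 0.3248]
tcp_rot: [0.999, 0.039, 0.0, 0.0]
force: [-0.5, -0.2, 0.2]
grip_width: 0.328
gripper_force: 0.0
```

```bash
python3 - <<'E'
from h import *
s,p,R=wpose();im=viewer.capture("wrist");cv2.imwrite("pics/w1.png",cv2.resize(cv2.cvtColor(im,cv2.COLOR_RGB2BGR),(800,600),interpolation=cv2.INTER_CUBIC))
print(s["clock"],p,R[:,0],s["joint_pos"],s["grip_width"]); np.savez("w1.npz",p=p,R=R)
E
```

```text
2.95 [0.56429224 0.01471653 0.32476566] [9.97025833e-01 7.70680621e-02 3.92889819e-05] [ 0.31930878  0.28052528 -0.48952366  1.6623799   0.13850861  1.23319139
 -1.69364165] 0.3278413952877387
```

View pics/w1.png

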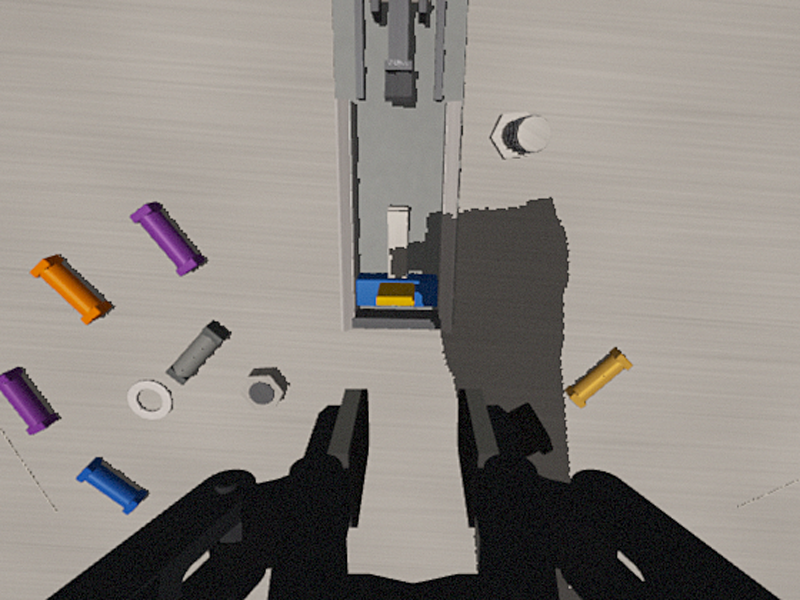

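The picture shows the track in the middle (lug front top edge at about (395,305), wall ends at row 100). The brass pin runs (622,358)-(578,397), the grey tube (217,331)-(180,373), the nut is at (265,386), the washer at (150,398) and the bolt at (515,135).

```bash
python3 - <<'E'
from h import *
d=np.load("w1.npz");p,R=d["p"],d["R"]
w=viewer.camera_params("wrist");M=w["mount"];g=lambda u,v:(u*.7,v*.7)
def pw(X):
    c=M[:3,:3].T@(R.T@(X-p)-M[:3,3]);v=w["intrinsics"]@c;return v[:2]/v[2]
F=[((96,0,74),g(395,305)),((120,0,34),g(396,317)),((-55,48,42),g(464,100)),((-55,-48,42),g(336,100)),((110,37,32),g(437,309)),((110,-37,32),g(357,309))]
def f(q):
    c,s=np.cos(q[2]),np.sin(q[2]);r=[]
    for X,a in F:
        X=np.array(X)/1e3;r+=[*(pw(np.array([q[0]+c*X[0]-s*X[1],q[1]+s*X[0]+c*X[1],X[2]]))-a)]
    return r
o=least_squares(f,[.62,.03,-3.07]);print(o.x,np.round(o.fun,1))
for k,a,b,z in [("pin",(622,358),(578,397),.012),("tube",(217,331),(180,373),.012),("nut/bolt head",(267,386),(510,137),.012),("washer/seal",(150,398),(533,430),.003)]:
    A,B=wray(g(*a),z,p,R),wray(g(*b),z,p,R);e=B-A;print(k,A[:2].round(4),B[:2].round(4),((A+B)/2)[:2].round(4),np.linalg.norm(e).round(4),np.degrees(np.arctan2(e[1],e[0])).round(1))
E
```

```text
[ 0.61830488  0.02975116 -3.08589915] [ 0.4  1.4  0.6  1.4  0.1  1.  -1.  -1.2  2.  -0.6 -2.  -1.9]
pin [ 0.4685 -0.1896] [ 0.4248 -0.156 ] [ 0.4466 -0.1728] 0.0551 142.4
tube [0.466  0.1873] [0.4204 0.2242] [0.4432 0.2058] 0.0586 141.0
nut/bolt head [0.4131 0.1422] [ 0.6544 -0.0578] [0.5338 0.0422] 0.3134 -39.7
washer/seal [0.3861 0.2597] [ 0.38   -0.1213] [0.383  0.0692] 0.3811 -90.9
```

Call:
{"op": "drive_tool", "data": {
  "rows": [
    {"x": -15,"y": -2,"z": 30,"wx": 0,"wy": 0,"wz": 0.017,"jaw": 1},
    {"x": -15,"y": -2,"z": 40,"wx": 0,"wy": 0,"wz": 0,"jaw": 1},
    {"x": -15,"y": -3,"z": 43,"wx": 0,"wy": 0,"wz": 0,"jaw": 1},
    {"x": -15,"y": -3,"z": 45,"wx": 0,"wy": 0,"wz": 0,"jaw": 1},
    {"x": -15,"y": -3,"z": 45,"wx": 0,"wy": 0,"wz": 0,"jaw": 1},
    {"x": 0,"y": 0,"z": 40,"wx": 0,"wy": 0,"wz": 0,"jaw": 1},
    {"x": 0,"y": 0,"z": 20,"wx": 0,"wy": 0,"wz": 0,"jaw": 1},
    {"x": 0,"y": 0,"z": 0,"wx": 0,"wy": 0,"wz": 0,"jaw": 1}
  ]
}}

```text
clock: 3.8
tcp_pos: [0.4873, 0.0231, 0.0597]
tcp_rot: [1.0, 0.03, -0.002, -0.0]
force: [-0.5, -0.3, 1.6]
grip_width: -0.001
gripper_force: 0.0
```

Call:
{"op": "drive_tool", "data": {
  "rows": [
    {"x": 6,"y": 0,"z": 0,"wx": 0,"wy": 0,"wz": 0,"jaw": 1},
    {"x": 6,"y": 0,"z": 0,"wx": 0,"wy": 0,"wz": 0,"jaw": 1},
    {"x": 6,"y": 0,"z": 0,"wx": 0,"wy": 0,"wz": 0,"jaw": 1},
    {"x": 6,"y": 0,"z": 0,"wx": 0,"wy": 0,"wz": 0,"jaw": 1},
    {"x": 6,"y": 0,"z": 0,"wx": 0,"wy": 0,"wz": 0,"jaw": 1},
    {"x": 0,"y": 0,"z": 0,"wx": 0,"wy": 0,"wz": 0,"jaw": 1}
  ]
}}

```text
clock: 4.4
tcp_pos: [0.5192, 0.025, 0.0618]
tcp_rot: [1.0, 0.029, 0.0, -0.0]
force: [-3.1, 0.2, 1.9]
grip_width: -0.001
gripper_force: 1.5
```

Call:
{"op": "drive_tool", "data": {
  "rows": [
    {"x": 11,"y": 0,"z": 0,"wx": 0,"wy": 0,"wz": 0,"jaw": 1},
    {"x": 11,"y": 0,"z": 0,"wx": 0,"wy": 0,"wz": 0,"jaw": 1},
    {"x": 11,"y": 0,"z": 0,"wx": 0,"wy": 0,"wz": 0,"jaw": 1},
    {"x": 11,"y": 0,"z": 0,"wx": 0,"wy": 0,"wz": 0,"jaw": 1},
    {"x": 11,"y": 0,"z": 0,"wx": 0,"wy": 0,"wz": 0,"jaw": 1},
    {"x": 11,"y": 0,"z": 0,"wx": 0,"wy": 0,"wz": 0,"jaw": 1},
    {"x": 11,"y": 0,"z": 0,"wx": 0,"wy": 0,"wz": 0,"jaw": 1},
    {"x": 11,"y": 0,"z": 0,"wx": 0,"wy": 0,"wz": 0,"jaw": 1},
    {"x": 11,"y": 0,"z": 0,"wx": 0,"wy": 0,"wz": 0,"jaw": 1},
    {"x": 10,"y": 0,"z": 0,"wx": 0,"wy": 0,"wz": 0,"jaw": 1}
  ]
}}

```text
clock: 5.4
tcp_pos: [0.6263, 0.0314, 0.0612]
tcp_rot: [1.0, 0.029, -0.002, 0.0]
force: [-9.9, -0.3, 3.7]
grip_width: -0.002
gripper_force: 4.7
```

Call:
{"op": "drive_tool", "data": {
  "rows": [
    {"x": 8,"y": 0,"z": 0,"wx": 0,"wy": 0,"wz": 0,"jaw": 1},
    {"x": 0,"y": 0,"z": 0,"wx": 0,"wy": 0,"wz": 0,"jaw": 1},
    {"x": 0,"y": 0,"z": 0,"wx": 0,"wy": 0,"wz": 0,"jaw": 1}
  ]
}}

```text
clock: 5.7
tcp_pos: [0.6346, 0.0319, 0.0613]
tcp_rot: [1.0, 0.029, -0.001, -0.0]
force: [-6.7, 0.5, 1.3]
grip_width: 0.001
gripper_force: 3.3
```

Call:
{"op": "drive_tool", "data": {
  "rows": [
    {"x": 3,"y": 0,"z": 0,"wx": 0,"wy": 0,"wz": 0,"jaw": 1},
    {"x": 0,"y": 0,"z": 0,"wx": 0,"wy": 0,"wz": 0,"jaw": 1},
    {"x": -6,"y": 0,"z": 0,"wx": 0,"wy": 0,"wz": 0,"jaw": 1},
    {"x": -5,"y": 0,"z": 0,"wx": 0,"wy": 0,"wz": 0,"jaw": 1},
    {"x": -5,"y": 0,"z": 0,"wx": 0,"wy": 0,"wz": 0,"jaw": 1},
    {"x": -5,"y": 0,"z": 0,"wx": 0,"wy": 0,"wz": 0,"jaw": 1},
    {"x": 0,"y": 0,"z": 0,"wx": 0,"wy": 0,"wz": 0,"jaw": 1}
  ]
}}

```text
clock: 6.4
tcp_pos: [0.617, 0.0306, 0.0619]
tcp_rot: [1.0, 0.029, 0.0, 0.0]
force: [0.6, -1.3, 0.5]
grip_width: 0.001
gripper_force: 0.0
```

Call:
{"op": "drive_tool", "data": {
  "rows": [
    {"x": 0,"y": 0,"z": -45,"wx": 0,"wy": 0,"wz": 0,"jaw": 1},
    {"x": 0,"y": 0,"z": -45,"wx": 0,"wy": 0,"wz": 0,"jaw": 1},
    {"x": -10,"y": 13,"z": -45,"wx": 0,"wy": 0,"wz": 0,"jaw": 1},
    {"x": -30,"y": 30,"z": 0,"wx": 0,"wy": 0,"wz": 0,"jaw": 1},
    {"x": -30,"y": 30,"z": 0,"wx": 0,"wy": 0,"wz": 0,"jaw": 0},
    {"x": -30,"y": 30,"z": 0,"wx": 0,"wy": 0,"wz": 0,"jaw": 0},
    {"x": -30,"y": 30,"z": 0,"wx": 0,"wy": 0,"wz": 0,"jaw": 0},
    {"x": -30,"y": 30,"z": 0,"wx": 0,"wy": 0,"wz": 0,"jaw": 0},
    {"x": -22,"y": 30,"z": 0,"wx": 0,"wy": 0,"wz": 0,"jaw": 0},
    {"x": 0,"y": 0,"z": 0,"wx": 0,"wy": 0,"wz": -0.14,"jaw": 0}
  ]
}}

```text
clock: 7.4
tcp_pos: [0.4445, -0.1765, 0.1969]
tcp_rot: [0.995, 0.096, -0.0, 0.001]
force: [-0.4, 0.1, 0.0]
grip_width: 0.505
gripper_force: 0.0
```

Call:
{"op": "drive_tool", "data": {
  "rows": [
    {"x": 0,"y": 0,"z": 0,"wx": 0,"wy": 0,"wz": -0.14,"jaw": 0},
    {"x": 0,"y": 0,"z": 0,"wx": 0,"wy": 0,"wz": -0.14,"jaw": 0},
    {"x": 0,"y": 0,"z": 0,"wx": 0,"wy": 0,"wz": -0.14,"jaw": 0},
    {"x": 0,"y": 0,"z": 0,"wx": 0,"wy": 0,"wz": -0.14,"jaw": 0},
    {"x": 0,"y": 0,"z": 0,"wx": 0,"wy": 0,"wz": -0.14,"jaw": 0},
    {"x": 0,"y": 0,"z": 0,"wx": 0,"wy": 0,"wz": -0.14,"jaw": 0},
    {"x": 0,"y": 0,"z": 0,"wx": 0,"wy": 0,"wz": -0.14,"jaw": 0},
    {"x": 0,"y": 0,"z": 0,"wx": 0,"wy": 0,"wz": -0.14,"jaw": 0},
    {"x": 0,"y": 0,"z": 0,"wx": 0,"wy": 0,"wz": -0.14,"jaw": 0},
    {"x": 0,"y": 0,"z": 0,"wx": 0,"wy": 0,"wz": -0.14,"jaw": 0}
  ]
}}

```text
clock: 8.4
tcp_pos: [0.4471, -0.1726, 0.1969]
tcp_rot: [0.695, 0.719, 0.0, 0.0]
force: [1.6, -0.5, -0.4]
grip_width: 0.496
gripper_force: 0.0
```

Call:
{"op": "drive_tool", "data": {
  "rows": [
    {"x": 0,"y": 0,"z": 0,"wx": 0,"wy": 0,"wz": -0.14,"jaw": 0},
    {"x": 0,"y": 0,"z": 0,"wx": 0,"wy": 0,"wz": -0.14,"jaw": 0},
    {"x": 0,"y": 0,"z": 0,"wx": 0,"wy": 0,"wz": -0.14,"jaw": 0},
    {"x": 0,"y": 0,"z": 0,"wx": 0,"wy": 0,"wz": -0.14,"jaw": 0},
    {"x": 0,"y": 0,"z": 0,"wx": 0,"wy": 0,"wz": -0.14,"jaw": 0},
    {"x": 0,"y": 0,"z": 0,"wx": 0,"wy": 0,"wz": -0.14,"jaw": 0},
    {"x": 0,"y": 0,"z": 0,"wx": 0,"wy": 0,"wz": 0,"jaw": 0}
  ]
}}

```text
clock: 9.1
tcp_pos: [0.4471, -0.1726, 0.1968]
tcp_rot: [0.344, 0.939, 0.0, 0.0]
force: [-0.4, 0.1, -0.7]
grip_width: 0.503
gripper_force: 0.0
```

```bash
python3 - <<'E'
from h import *
s,p,R=wpose();im=viewer.capture("wrist");cv2.imwrite("pics/w2.png",cv2.resize(cv2.cvtColor(im,cv2.COLOR_RGB2BGR),(800,600),interpolation=cv2.INTER_CUBIC))
print(s["clock"],p,R[:,0],np.degrees(np.arctan2(R[1,0],R[0,0])),s["joint_pos"],s["grip_width"]); np.savez("w2.npz",p=p,R=R)
E
```

```text
9.1 [ 0.44705188 -0.1726489   0.19680713] [-7.63978832e-01  6.45241268e-01 -2.22569564e-04] 139.8162314519946 [ 1.00946876  0.31691084 -0.81882201  1.9998212   0.28531702  0.94079543
  0.91458164] 0.5027466834892783
```

View pics/w2.png

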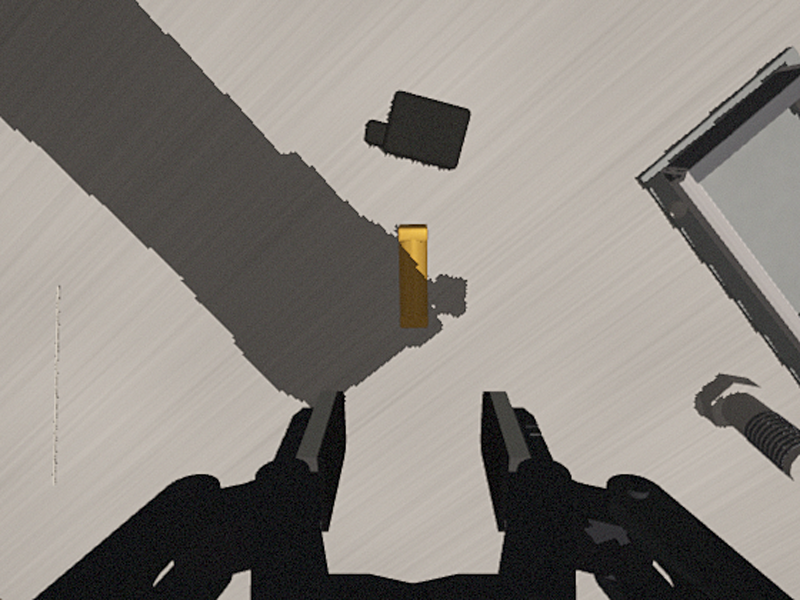

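The pin stands upright in the image, columns 399-428 and rows 225-328, so the tool's yaw matches it. The track is empty and its follower is out of view.

```bash
python3 - <<'E'
from h import *
d=np.load("w2.npz");p,R=d["p"],d["R"]
for uv in [(413.5,226),(413.5,327)]:
    X=wray((uv[0]*.7,uv[1]*.7),.013,p,R);print(X,(R.T@(X-p)*1e3).round(1))
E
```

```text
[ 0.42101948 -0.15089007  0.013     ] [ 34.   -0.2 183.8]
[ 0.47073584 -0.19276034  0.013     ] [-3.100e+01 -1.000e-01  1.838e+02]
```

Call:
{"op": "drive_tool", "data": {
  "rows": [
    {"x": 1,"y": 0,"z": 45,"wx": 0,"wy": 0,"wz": 0,"jaw": 0},
    {"x": 0,"y": 0,"z": 45,"wx": 0,"wy": 0,"wz": 0,"jaw": 0},
    {"x": 0,"y": 0,"z": 45,"wx": 0,"wy": 0,"wz": 0,"jaw": 0},
    {"x": 0,"y": 0,"z": 25,"wx": 0,"wy": 0,"wz": 0,"jaw": 0},
    {"x": 0,"y": 0,"z": 14,"wx": 0,"wy": 0,"wz": 0,"jaw": 0},
    {"x": 0,"y": 0,"z": 0,"wx": 0,"wy": 0,"wz": 0,"jaw": 1},
    {"x": 0,"y": 0,"z": 0,"wx": 0,"wy": 0,"wz": 0,"jaw": 1},
    {"x": 0,"y": 0,"z": 0,"wx": 0,"wy": 0,"wz": 0,"jaw": 1},
    {"x": 0,"y": 0,"z": 0,"wx": 0,"wy": 0,"wz": 0,"jaw": 1}
  ],
  "newtons": 40
}}

```text
clock: 10.05
tcp_pos: [0.4467, -0.1723, 0.0238]
tcp_rot: [0.345, 0.939, -0.0, 0.001]
force: [0.6, 0.1, -1.3]
grip_width: 0.191
gripper_force: 39.3
```

Call:
{"op": "drive_tool", "data": {
  "rows": [
    {"x": 0,"y": 0,"z": -30,"wx": 0,"wy": 0,"wz": 0,"jaw": 1},
    {"x": 0,"y": 0,"z": -45,"wx": 0,"wy": 0,"wz": 0,"jaw": 1},
    {"x": 0,"y": 0,"z": -45,"wx": 0,"wy": 0,"wz": 0,"jaw": 1},
    {"x": 0,"y": 0,"z": -45,"wx": 0,"wy": 0,"wz": 0,"jaw": 1},
    {"x": 10,"y": 35,"z": 0,"wx": 0,"wy": 0,"wz": 0,"jaw": 1},
    {"x": 10,"y": 35,"z": 0,"wx": 0,"wy": 0,"wz": 0,"jaw": 1},
    {"x": 10,"y": 35,"z": 0,"wx": 0,"wy": 0,"wz": 0,"jaw": 1},
    {"x": 10,"y": 35,"z": 0,"wx": 0,"wy": 0,"wz": 0,"jaw": 1},
    {"x": 10,"y": 35,"z": 0,"wx": 0,"wy": 0,"wz": 0,"jaw": 1},
    {"x": 11,"y": 32,"z": 0,"wx": 0,"wy": 0,"wz": 0,"jaw": 1}
  ]
}}

```text
clock: 11.05
tcp_pos: [0.5342, 0.0268, 0.1884]
tcp_rot: [0.345, 0.939, 0.0, 0.0]
force: [0.2, -0.8, -1.5]
grip_width: 0.188
gripper_force: 39.5
```

Call:
{"op": "drive_tool", "data": {
  "rows": [
    {"x": 0,"y": 0,"z": 0,"wx": 0,"wy": 0,"wz": 0.135,"jaw": 1},
    {"x": 0,"y": 0,"z": 0,"wx": 0,"wy": 0,"wz": 0.135,"jaw": 1},
    {"x": 0,"y": 0,"z": 0,"wx": 0,"wy": 0,"wz": 0.135,"jaw": 1},
    {"x": 0,"y": 0,"z": 0,"wx": 0,"wy": 0,"wz": 0.135,"jaw": 1},
    {"x": 0,"y": 0,"z": 0,"wx": 0,"wy": 0,"wz": 0.135,"jaw": 1},
    {"x": 0,"y": 0,"z": 0,"wx": 0,"wy": 0,"wz": 0.135,"jaw": 1},
    {"x": 0,"y": 0,"z": 0,"wx": 0,"wy": 0,"wz": 0,"jaw": 1}
  ]
}}

```text
clock: 11.75
tcp_pos: [0.5336, 0.0254, 0.1884]
tcp_rot: [0.688, 0.726, 0.0, 0.0]
force: [0.0, -0.2, -0.9]
grip_width: 0.185
gripper_force: 39.5
```

```bash
python3 - <<'E'
from h import *
s,p,R=wpose();im=viewer.capture("wrist");cv2.imwrite("pics/w3.png",cv2.resize(cv2.cvtColor(im,cv2.COLOR_RGB2BGR),(800,600),interpolation=cv2.INTER_CUBIC))
print(s["clock"],p,R[:,0],np.arctan2(R[1,0],R[0,0]),s["joint_pos"],s["grip_width"]); np.savez("w3.npz",p=p,R=R)
E
```

```text
11.75 [0.53363836 0.02543328 0.18842737] [-5.42187397e-02  9.98528952e-01 -5.11101065e-04] 1.62504167301992 [ 0.43456105  0.39989253 -0.66266692  1.88324325  0.29809197  0.95723795
 -0.30932572] 0.1850835574608366
```

View pics/w3.png

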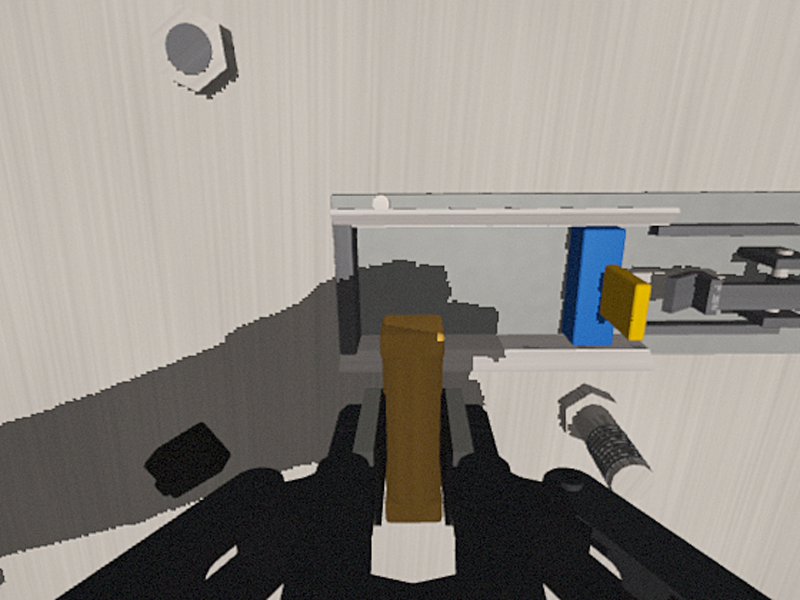

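Held pin hangs over the track. The follower is back (blue face at columns 565-578), and the stop's face foot is at about column 358. The lips run at rows 208 and 370.

```bash
python3 - <<'E'
from h import *
d=np.load("w3.npz");p,R=d["p"],d["R"]
q=np.array([.6185,.0303]);a=-3.0846;x=np.array([np.cos(a),np.sin(a)]);y=np.array([-x[1],x[0]])
def T(n,u,v,z):
    X=wray((u*.7,v*.7),z,p,R)[:2]-q;print(n,(X@x*1e3).round(1),(X@y*1e3).round(1))
T("stop foot want 120",358,270,.006);T("follower foot want -9",565,335,.006);T("foll top -9",572,228,.032);T("lip far y-48",500,208,.042);T("lip near y48",500,370,.042);T("foll block y-37",600,227,.032);T("y+37",590,346,.032);T("base y-52",600,193,.006);T("base y-52",340,194,.006)
t=p[:2]-q;print("tcp",t@x*1e3,t@y*1e3)
for v,n in((317,"pin far"),(522,"pin near")):
    X=wray((413*.7,v*.7),p[2]-.006,p,R);print(n,(R.T@(X-p)*1e3).round(1))
E
```

```text
stop foot want 120 119.4 -6.2
follower foot want -9 -12.6 37.1
foll top -9 -2.2 -36.2
lip far y-48 39.7 -48.4
lip near y48 34.8 44.9
foll block y-37 -17.5 -36.7
y+37 -19.8 34.0
base y-52 -24.8 -52.5
base y-52 128.4 -52.3
tcp 85.0010719319371 0.0249451188960235
pin far [36.8 -0.5  6. ]
pin near [-30.8  -0.4   6. ]
```

Call:
{"op": "drive_tool", "data": {
  "rows": [
    {"x": -1,"y": 0,"z": 40,"wx": 0,"wy": 0,"wz": 0,"jaw": 1},
    {"x": 0,"y": 0,"z": 40,"wx": 0,"wy": 0,"wz": 0,"jaw": 1},
    {"x": 0,"y": 0,"z": 30,"wx": 0,"wy": 0,"wz": 0,"jaw": 1},
    {"x": 0,"y": 0,"z": 20,"wx": 0,"wy": 0,"wz": 0,"jaw": 1},
    {"x": 0,"y": 0,"z": 15,"wx": 0,"wy": 0,"wz": 0,"jaw": 1},
    {"x": 0,"y": 0,"z": 9,"wx": 0,"wy": 0,"wz": 0,"jaw": 1},
    {"x": 0,"y": 0,"z": 4,"wx": 0,"wy": 0,"wz": 0,"jaw": 1},
    {"x": 0,"y": 0,"z": 0,"wx": 0,"wy": 0,"wz": 0,"jaw": 1}
  ]
}}

```text
clock: 12.6
tcp_pos: [0.534, 0.0246, 0.0301]
tcp_rot: [0.686, 0.727, 0.0, 0.0]
force: [0.4, 0.7, -0.6]
grip_width: 0.191
gripper_force: 39.6
```

Call:
{"op": "drive_tool", "data": {
  "rows": [
    {"x": 0,"y": 0,"z": 0,"wx": 0,"wy": 0,"wz": 0,"jaw": 0.4},
    {"x": 0,"y": 0,"z": 0,"wx": 0,"wy": 0,"wz": 0,"jaw": 0.35},
    {"x": 0,"y": 0,"z": 0,"wx": 0,"wy": 0,"wz": 0,"jaw": 0.35}
  ]
}}

```text
clock: 12.9
tcp_pos: [0.534, 0.0244, 0.0302]
tcp_rot: [0.687, 0.727, 0.0, 0.0]
force: [0.5, 0.2, -0.5]
grip_width: 0.323
gripper_force: 0.0
```

Call:
{"op": "drive_tool", "data": {
  "rows": [
    {"x": 0,"y": 0,"z": -20,"wx": 0,"wy": 0,"wz": 0,"jaw": 0.35},
    {"x": 0,"y": 0,"z": -40,"wx": 0,"wy": 0,"wz": 0,"jaw": 0.35},
    {"x": 0,"y": 0,"z": -45,"wx": 0,"wy": 0,"wz": 0,"jaw": 0.35},
    {"x": 0,"y": 0,"z": -45,"wx": 0,"wy": 0,"wz": 0,"jaw": 0.35},
    {"x": 37,"y": -16,"z": -10,"wx": 0,"wy": 0,"wz": 0,"jaw": 0.1},
    {"x": 37,"y": -16,"z": 0,"wx": 0,"wy": 0,"wz": 0,"jaw": 0.1},
    {"x": 37,"y": -16,"z": 0,"wx": 0,"wy": 0,"wz": 0,"jaw": 0.1},
    {"x": 37,"y": -16,"z": 0,"wx": 0,"wy": 0,"wz": 0,"jaw": 0.1},
    {"x": 37,"y": -16,"z": 0,"wx": 0,"wy": 0,"wz": 0,"jaw": 0.1},
    {"x": 0,"y": 0,"z": 0,"wx": 0,"wy": 0,"wz": -0.137,"jaw": 0.1}
  ]
}}

```text
clock: 13.9
tcp_pos: [0.4407, 0.2094, 0.1905]
tcp_rot: [0.633, 0.774, 0.001, -0.0]
force: [0.7, -1.5, 0.5]
grip_width: 0.451
gripper_force: 0.0
```

Call:
{"op": "drive_tool", "data": {
  "rows": [
    {"x": 0,"y": 0,"z": 0,"wx": 0,"wy": 0,"wz": -0.137,"jaw": 0.1},
    {"x": 0,"y": 0,"z": 0,"wx": 0,"wy": 0,"wz": -0.137,"jaw": 0.1},
    {"x": 0,"y": 0,"z": 0,"wx": 0,"wy": 0,"wz": -0.137,"jaw": 0.1},
    {"x": 0,"y": 0,"z": 0,"wx": 0,"wy": 0,"wz": -0.137,"jaw": 0.1},
    {"x": 0,"y": 0,"z": 0,"wx": 0,"wy": 0,"wz": -0.137,"jaw": 0.1},
    {"x": 0,"y": 0,"z": 0,"wx": 0,"wy": 0,"wz": 0,"jaw": 0.1},
    {"x": 0,"y": 0,"z": 0,"wx": 0,"wy": 0,"wz": 0,"jaw": 0.1}
  ]
}}

```text
clock: 14.6
tcp_pos: [0.4433, 0.2045, 0.1898]
tcp_rot: [0.341, 0.94, 0.0, -0.0]
force: [-0.7, 0.6, -0.1]
grip_width: 0.454
gripper_force: 0.0
```

```bash
python3 - <<'E'
from h import *
s,p,R=wpose();im=viewer.capture("wrist");cv2.imwrite("pics/w4.png",cv2.resize(cv2.cvtColor(im,cv2.COLOR_RGB2BGR),(800,600),interpolation=cv2.INTER_CUBIC))
print(s["clock"],p,np.degrees(np.arctan2(R[1,0],R[0,0])),s["joint_pos"],s["grip_width"]); np.savez("w4.npz",p=p,R=R)
E
```

```text
14.6 [0.44330088 0.20446849 0.18979761] 140.10877808188417 [ 0.2875283   0.38478356 -0.93351486  1.98349477  0.37798689  0.95646736
  0.04027269] 0.4543926262363358
```

View pics/w4.png

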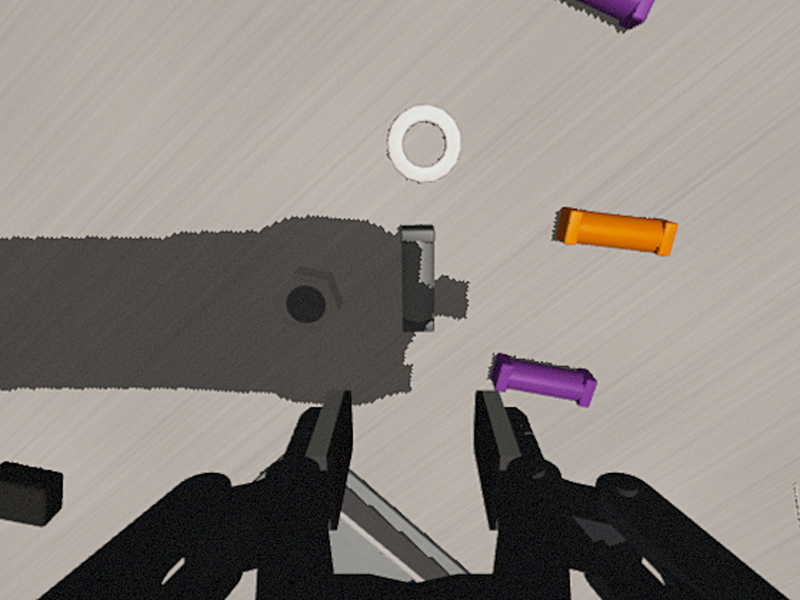

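The grey tube stands upright in the image (columns 401-435, rows 226-331), about 2.5 mm toward tool +y. The nut lies clear at (305,304).

Call:
{"op": "drive_tool", "data": {
  "rows": [
    {"x": 0,"y": 2.5,"z": 40,"wx": 0,"wy": 0,"wz": 0,"jaw": 0.1},
    {"x": 0,"y": 0,"z": 45,"wx": 0,"wy": 0,"wz": 0,"jaw": 0.1},
    {"x": 0,"y": 0,"z": 40,"wx": 0,"wy": 0,"wz": 0,"jaw": 0.1},
    {"x": 0,"y": 0,"z": 26,"wx": 0,"wy": 0,"wz": 0,"jaw": 0.1},
    {"x": 0,"y": 0,"z": 15,"wx": 0,"wy": 0,"wz": 0,"jaw": 0.1},
    {"x": 0,"y": 0,"z": 0,"wx": 0,"wy": 0,"wz": 0,"jaw": 1},
    {"x": 0,"y": 0,"z": 0,"wx": 0,"wy": 0,"wz": 0,"jaw": 1},
    {"x": 0,"y": 0,"z": 0,"wx": 0,"wy": 0,"wz": 0,"jaw": 1},
    {"x": 0,"y": 0,"z": 0,"wx": 0,"wy": 0,"wz": 0,"jaw": 1}
  ],
  "newtons": 30
}}

```text
clock: 15.55
tcp_pos: [0.4455, 0.2066, 0.0248]
tcp_rot: [0.339, 0.941, 0.0, 0.001]
force: [0.8, -0.1, -0.2]
grip_width: 0.215
gripper_force: 31.9
```

Call:
{"op": "drive_tool", "data": {
  "rows": [
    {"x": 0,"y": 0,"z": -30,"wx": 0,"wy": 0,"wz": 0,"jaw": 1},
    {"x": 0,"y": 0,"z": -45,"wx": 0,"wy": 0,"wz": 0,"jaw": 1},
    {"x": 0,"y": 0,"z": -45,"wx": 0,"wy": 0,"wz": 0,"jaw": 1},
    {"x": 0,"y": 0,"z": -45,"wx": 0,"wy": 0,"wz": 0,"jaw": 1},
    {"x": -36,"y": -9,"z": 0,"wx": 0,"wy": 0,"wz": 0,"jaw": 1},
    {"x": -36,"y": -9,"z": 0,"wx": 0,"wy": 0,"wz": 0,"jaw": 1},
    {"x": -36,"y": -9,"z": 0,"wx": 0,"wy": 0,"wz": 0,"jaw": 1},
    {"x": -36,"y": -9,"z": 0,"wx": 0,"wy": 0,"wz": 0,"jaw": 1},
    {"x": -36,"y": -9,"z": 0,"wx": 0,"wy": 0,"wz": 0,"jaw": 1},
    {"x": -36,"y": -8,"z": 0,"wx": 0,"wy": 0,"wz": 0,"jaw": 1}
  ]
}}

```text
clock: 16.55
tcp_pos: [0.5781, 0.0262, 0.1895]
tcp_rot: [0.339, 0.941, -0.0, 0.0]
force: [0.2, 1.5, -1.2]
grip_width: 0.219
gripper_force: 32.0
```

Call:
{"op": "drive_tool", "data": {
  "rows": [
    {"x": 0,"y": 0,"z": 0,"wx": 0,"wy": 0,"wz": 0.137,"jaw": 1},
    {"x": 0,"y": 0,"z": 0,"wx": 0,"wy": 0,"wz": 0.137,"jaw": 1},
    {"x": 0,"y": 0,"z": 0,"wx": 0,"wy": 0,"wz": 0.137,"jaw": 1},
    {"x": 0,"y": 0,"z": 0,"wx": 0,"wy": 0,"wz": 0.137,"jaw": 1},
    {"x": 0,"y": 0,"z": 0,"wx": 0,"wy": 0,"wz": 0.137,"jaw": 1},
    {"x": 0,"y": 0,"z": 0,"wx": 0,"wy": 0,"wz": 0.137,"jaw": 1},
    {"x": 0,"y": 0,"z": 0,"wx": 0,"wy": 0,"wz": 0,"jaw": 1}
  ]
}}

```text
clock: 17.25
tcp_pos: [0.5774, 0.0279, 0.1895]
tcp_rot: [0.688, 0.726, 0.0, 0.0]
force: [0.3, -0.1, -0.3]
grip_width: 0.22
gripper_force: 32.0
```

```bash
python3 - <<'E'
from h import *
s,p,R=wpose();im=viewer.capture("wrist");cv2.imwrite("pics/w5.png",cv2.resize(cv2.cvtColor(im,cv2.COLOR_RGB2BGR),(800,600),interpolation=cv2.INTER_CUBIC))
print(s["clock"],p,np.arctan2(R[1,0],R[0,0]),s["joint_pos"],s["grip_width"]); np.savez("w5.npz",p=p,R=R)
E
```

```text
17.25 [0.57744203 0.02793119 0.18951233] 1.6250941796062102 [ 0.4067825   0.47769677 -0.65825976  1.77495827  0.34044292  1.00409772
 -0.32835947] 0.21999002759365086
```

View pics/w5.png

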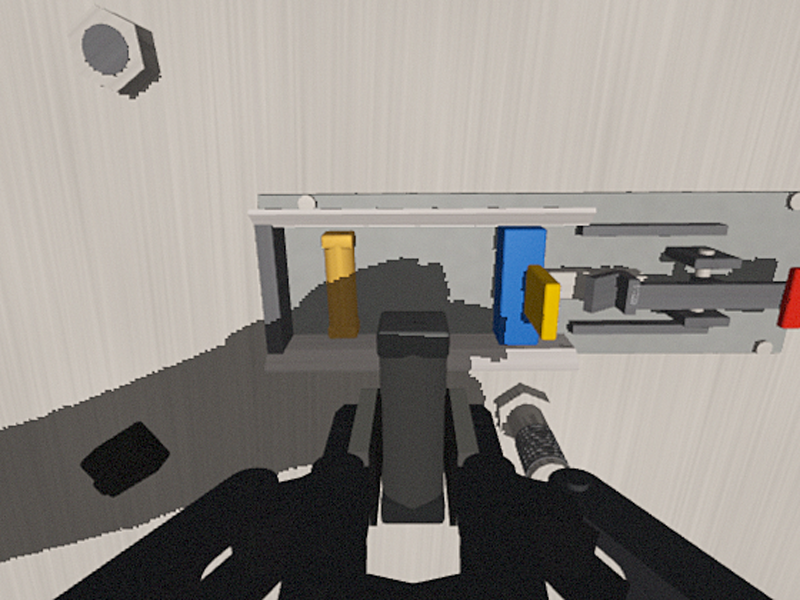

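The pin lies flat across the channel (columns 323-357) near the stop, the follower is still held, and the tube hangs straight. I'll lower it between them.

Call:
{"op": "drive_tool", "data": {
  "rows": [
    {"x": -1.5,"y": 0,"z": 40,"wx": 0,"wy": 0,"wz": 0,"jaw": 1},
    {"x": 0,"y": 0,"z": 40,"wx": 0,"wy": 0,"wz": 0,"jaw": 1},
    {"x": 0,"y": 0,"z": 30,"wx": 0,"wy": 0,"wz": 0,"jaw": 1},
    {"x": 0,"y": 0,"z": 20,"wx": 0,"wy": 0,"wz": 0,"jaw": 1},
    {"x": 0,"y": 0,"z": 15,"wx": 0,"wy": 0,"wz": 0,"jaw": 1},
    {"x": 0,"y": 0,"z": 9,"wx": 0,"wy": 0,"wz": 0,"jaw": 1},
    {"x": 0,"y": 0,"z": 4,"wx": 0,"wy": 0,"wz": 0,"jaw": 1},
    {"x": 0,"y": 0,"z": 0,"wx": 0,"wy": 0,"wz": 0,"jaw": 1}
  ]
}}

```text
clock: 18.1
tcp_pos: [0.5777, 0.0265, 0.0309]
tcp_rot: [0.686, 0.727, 0.0, 0.0]
force: [1.0, 0.1, -0.0]
grip_width: 0.217
gripper_force: 32.0
```

Call:
{"op": "drive_tool", "data": {
  "rows": [
    {"x": 0,"y": 0,"z": 0,"wx": 0,"wy": 0,"wz": 0,"jaw": 0.4},
    {"x": 0,"y": 0,"z": 0,"wx": 0,"wy": 0,"wz": 0,"jaw": 0.35},
    {"x": 0,"y": 0,"z": 0,"wx": 0,"wy": 0,"wz": 0,"jaw": 0.35},
    {"x": 0,"y": 0,"z": -20,"wx": 0,"wy": 0,"wz": 0,"jaw": 0.35},
    {"x": 0,"y": 0,"z": -40,"wx": 0,"wy": 0,"wz": 0,"jaw": 0.35},
    {"x": 0,"y": 0,"z": -45,"wx": 0,"wy": 0,"wz": 0,"jaw": 0.35},
    {"x": 0,"y": 0,"z": -45,"wx": 0,"wy": 0,"wz": 0,"jaw": 0.35},
    {"x": 0,"y": 0,"z": 0,"wx": 0,"wy": 0,"wz": 0,"jaw": 1}
  ]
}}

```text
clock: 18.9
tcp_pos: [0.5799, 0.027, 0.1867]
tcp_rot: [0.687, 0.727, 0.003, 0.003]
force: [0.9, -0.1, -0.5]
grip_width: 0.171
gripper_force: 0.0
```

Call:
{"op": "drive_tool", "data": {
  "rows": [
    {"x": 0,"y": 35,"z": 0,"wx": 0,"wy": 0,"wz": 0,"jaw": 1},
    {"x": 0,"y": 35,"z": 0,"wx": 0,"wy": 0,"wz": 0,"jaw": 1},
    {"x": 0,"y": 35,"z": 0,"wx": 0,"wy": 0,"wz": 0,"jaw": 1},
    {"x": 0,"y": 0,"z": 0,"wx": 0,"wy": 0,"wz": 0,"jaw": 1}
  ]
}}

```text
clock: 19.3
tcp_pos: [0.6849, 0.0326, 0.1799]
tcp_rot: [0.687, 0.727, 0.001, -0.0]
force: [-0.2, -0.5, -0.9]
grip_width: 0.003
gripper_force: 0.0
```

```bash
python3 - <<'E'
from h import *
s,p,R=wpose();im=viewer.capture("wrist");cv2.imwrite("pics/w6.png",cv2.resize(cv2.cvtColor(im,cv2.COLOR_RGB2BGR),(800,600),interpolation=cv2.INTER_CUBIC))
print(s["clock"],p,np.arctan2(R[1,0],R[0,0]),s["joint_pos"],s["grip_width"]); np.savez("w6.npz",p=p,R=R)
h=cv2.cvtColor(im,cv2.COLOR_RGB2HSV);m=((h[...,0]<8)|(h[...,0]>172))&(h[...,1]>170)&(h[...,2]>80)
n,_,st,ce=cv2.connectedComponentsWithStats(m.astype(np.uint8));i=1+st[1:,4].argmax();print(st[i],ce[i])
X=wray(ce[i],.054,p,R);print(X,(R.T@(X-p)*1e3).round(1))
E
```

```text
19.3 [0.6848701  0.03258439 0.1799451 ] 1.6272407000568319 [ 0.31366376  0.66793961 -0.61380305  1.49328772  0.40869361  1.10994357
 -0.32519109] 0.002673843769309105
[ 414  189   39   44 1530] [432.74313725 210.38823529]
[0.78943447 0.04283674 0.054     ] [  4.2 104.9 126. ]
```

View pics/w6.png

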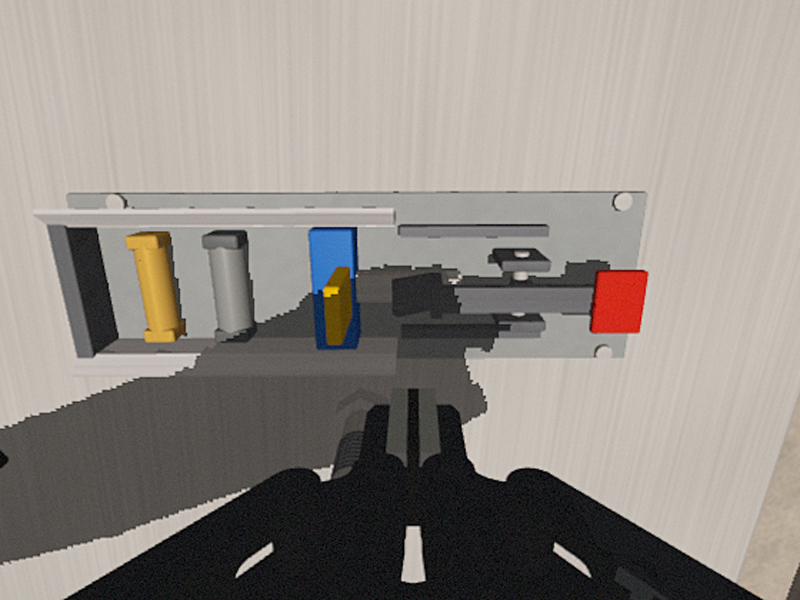

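Pin (columns 127-185) and tube (columns 203-255) both lie flat across the channel, and the follower is still held. The red pad is at about (618,301), 105 mm along tool y.

Call:
{"op": "drive_tool", "data": {
  "rows": [
    {"x": 1,"y": 35,"z": 0,"wx": 0,"wy": 0,"wz": 0,"jaw": 1},
    {"x": 1,"y": 35,"z": 0,"wx": 0,"wy": 0,"wz": 0,"jaw": 1},
    {"x": 1,"y": 34,"z": 0,"wx": 0,"wy": 0,"wz": 0,"jaw": 1},
    {"x": 0,"y": 0,"z": 30,"wx": 0,"wy": 0,"wz": 0,"jaw": 1},
    {"x": 0,"y": 0,"z": 40,"wx": 0,"wy": 0,"wz": 0,"jaw": 1},
    {"x": 0,"y": 0,"z": 25,"wx": 0,"wy": 0,"wz": 0,"jaw": 1},
    {"x": 0,"y": 0,"z": 0,"wx": 0,"wy": 0,"wz": 0,"jaw": 1}
  ]
}}

```text
clock: 20.05
tcp_pos: [0.7834, 0.041, 0.0817]
tcp_rot: [0.686, 0.727, -0.002, -0.002]
force: [-0.2, 0.1, -0.1]
grip_width: -0.0
gripper_force: 0.0
```

Call:
{"op": "drive_tool", "data": {
  "rows": [
    {"x": 0,"y": 4,"z": 5,"wx": 0,"wy": 0,"wz": 0,"jaw": 1},
    {"x": 0,"y": 0,"z": 5,"wx": 0,"wy": 0,"wz": 0,"jaw": 1},
    {"x": 0,"y": 0,"z": 4,"wx": 0,"wy": 0,"wz": 0,"jaw": 1},
    {"x": 0,"y": 0,"z": 3,"wx": 0,"wy": 0,"wz": 0,"jaw": 1},
    {"x": 0,"y": 0,"z": 0,"wx": 0,"wy": 0,"wz": 0,"jaw": 1}
  ]
}}

```text
clock: 20.55
tcp_pos: [0.7916, 0.0417, 0.0706]
tcp_rot: [0.687, 0.727, 0.002, 0.001]
force: [4.1, 0.2, 5.6]
grip_width: 0.0
gripper_force: 2.7
```

Call:
{"op": "drive_tool", "data": {
  "rows": [
    {"x": 0,"y": 0,"z": 3,"wx": 0,"wy": 0,"wz": 0,"jaw": 1},
    {"x": 0,"y": 0,"z": 2,"wx": 0,"wy": 0,"wz": 0,"jaw": 1},
    {"x": 0,"y": 0,"z": 0,"wx": 0,"wy": 0,"wz": 0,"jaw": 1},
    {"x": 0,"y": 0,"z": 0,"wx": 0,"wy": 0,"wz": 0,"jaw": 1}
  ]
}}

```text
clock: 20.95
tcp_pos: [0.7914, 0.0417, 0.0655]
tcp_rot: [0.687, 0.727, 0.002, 0.001]
force: [5.9, 0.3, 4.8]
grip_width: -0.004
gripper_force: 3.0
```

Call:
{"op": "drive_tool", "data": {
  "rows": [
    {"x": 0,"y": 0,"z": 2,"wx": 0,"wy": 0,"wz": 0,"jaw": 1},
    {"x": 0,"y": 0,"z": 2,"wx": 0,"wy": 0,"wz": 0,"jaw": 1},
    {"x": 0,"y": 0,"z": 0,"wx": 0,"wy": 0,"wz": 0,"jaw": 1},
    {"x": 0,"y": 0,"z": 0,"wx": 0,"wy": 0,"wz": 0,"jaw": 1}
  ]
}}

```text
clock: 21.35
tcp_pos: [0.7916, 0.0416, 0.0616]
tcp_rot: [0.687, 0.727, 0.002, 0.001]
force: [6.1, 0.2, 5.3]
grip_width: 0.005
gripper_force: 3.4
```

```bash
python3 - <<'E'
from h import *
q=np.array([.6185,.0303]);a=-3.0846;x=np.array([np.cos(a),np.sin(a)])
im=viewer.capture("side")
h=cv2.cvtColor(im,cv2.COLOR_RGB2HSV)
m=(abs(h[...,0].astype(int)-112)<12)&(h[...,1]>150)&(h[...,2]>60);m[250:]=0
n,_,st,ce=cv2.connectedComponentsWithStats(m.astype(np.uint8))
for i in range(1,n):
    if st[i,4]>15: print(st[i],((ray_z("side",ce[i],.03)[:2]-q)@x*1e3).round(1))
E
```

```text
[271 198  14  19 130] 71.3
```

The follower has closed: its block centre is at about x = 71 mm. I'll lift off and check.

Call:
{"op": "drive_tool", "data": {
  "rows": [
    {"x": 0,"y": 0,"z": -5,"wx": 0,"wy": 0,"wz": 0,"jaw": 1},
    {"x": 0,"y": 0,"z": -10,"wx": 0,"wy": 0,"wz": 0,"jaw": 1},
    {"x": 0,"y": 0,"z": -30,"wx": 0,"wy": 0,"wz": 0,"jaw": 1},
    {"x": 0,"y": 0,"z": -40,"wx": 0,"wy": 0,"wz": 0,"jaw": 1},
    {"x": 0,"y": -45,"z": -40,"wx": 0,"wy": 0,"wz": 0,"jaw": 1},
    {"x": 0,"y": -45,"z": 0,"wx": 0,"wy": 0,"wz": 0,"jaw": 1},
    {"x": 0,"y": -45,"z": 0,"wx": 0,"wy": 0,"wz": 0,"jaw": 1},
    {"x": 0,"y": -45,"z": 0,"wx": 0,"wy": 0,"wz": 0,"jaw": 1},
    {"x": 0,"y": 0,"z": 0,"wx": 0,"wy": 0,"wz": 0,"jaw": 1},
    {"x": 0,"y": 0,"z": 0,"wx": 0,"wy": 0,"wz": 0,"jaw": 1}
  ]
}}

```text
clock: 22.4
tcp_pos: [0.6176, 0.0313, 0.1791]
tcp_rot: [0.687, 0.727, 0.0, 0.001]
force: [1.1, -0.2, 0.2]
grip_width: 0.002
gripper_force: 0.0
```

```bash
python3 - <<'E'
from h import *
s,p,R=wpose();im=viewer.capture("wrist");cv2.imwrite("pics/w7.png",cv2.resize(cv2.cvtColor(im,cv2.COLOR_RGB2BGR),(800,600),interpolation=cv2.INTER_CUBIC))
print(s["clock"],p,s["joint_velocities"].round(3))
E
```

```text
22.4 [0.61757426 0.03131649 0.1791167 ] [-0.013  0.038  0.009 -0.055  0.005  0.001  0.   ]
```

View pics/w7.png

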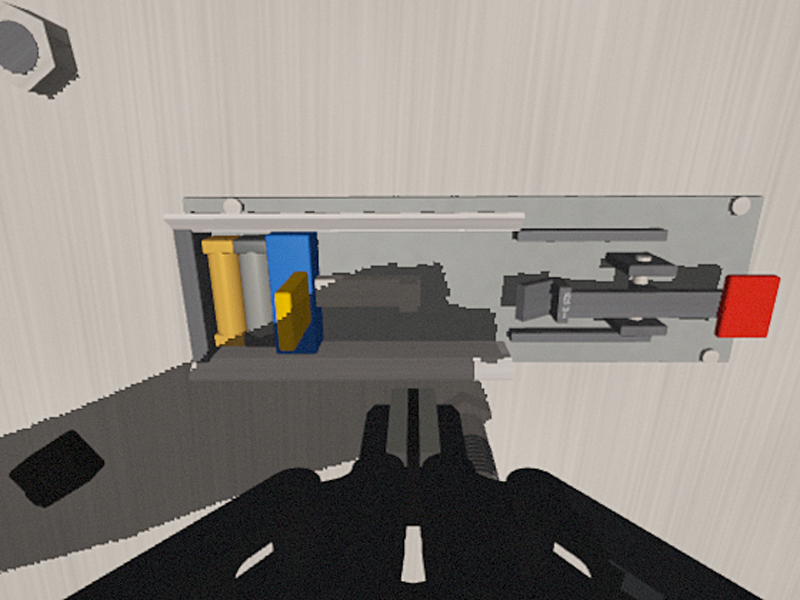

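Pin (columns 205-243) lies against the stop, the tube against the pin, and the follower is closed on both. The catch is at rest.

```bash
python3 -c "
from rig import arm
print(arm.hand_in())"
```

```text
the job is handed in; nothing more can be done
None
```

I handed in the job at about 22 s: the last picture shows the pin against the end stop, the tube against the pin, the follower closed on both and the catch at rest; no verdict came back.

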